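Reset the telescoping clip funnel and feed a clip

ROBOT

A 7-joint arm with a two-finger parallel gripper is mounted at the origin on the work surface. World frame = base frame: x ahead of the robot, y to its left, z up, the work surface at z = 0. Lengths are in m, angles in rad, forces in N, time in s.
With the tool pointing down it reaches from about 0.425 to 0.825 m from the base axis. Payload 3.6 kg.
Tool frame: the origin (TCP) lies midway between the tips of the shut fingers; the grasp point (between the pads) lies 19 mm behind it (env.pinch_z is the distance from the TCP to the grasp point, in m); z points along the fingers, y is the line along which they close (so a half turn about z gives the same grasp; the last joint's range is limited). The gripper opens to 85 mm and grips with 20 to 120 N. Pads are 22 mm wide; open, the fingers measure 114 mm over their backs; the gripper's body (76 mm by 85 mm) begins 54 mm behind the grasp point. The pads swing forward as they close: fully open they stand 13 mm farther back than shut.
Start: joints at [1.298, 0.615, -0.013, 1.423, 0.008, 1.103, -0.04], TCP at [0.158, -0.63, 0.231] pointing down, gripper open.
Joint ranges: [-3.12, 3.12], [-0.3, 2.06], [-1.34, 1.32], [0.26, 2.42], [-1.36, 4.5], [0.01, 1.98], [-2.84, 2.84]. Speed limits (rad/s): [2.79, 2.79, 3.14, 3.14, 3.14, 3.14, 3.14].

INTERFACE

Orientations are given as a rotation vector (axis times angle).
In Python, from cell import env gives the robot as it stands.
- The arm moves only by the shell command python3 -m inch 'ROWS' [OPENING]. ROWS is JSON, a list of rows, each an object with "delta_pos": the shift along the tool's x, y, z in cm, a list of three; "spin": the turn about the tool's z in rad. A call has 1 to 12 rows; each row is the pose to reach, as a shift and turn from the pose commanded when the call began, along the tool's axes at that moment; what a row does not reach only later rows make up. A row lasts 1/12 s, in which the tool goes at most 41.7 mm and 7.16 degrees, less where a joint would pass 70% of its speed; a pose out of reach is approached as far as the arm can. A call with a gripper value outside its range is refused whole. OPENING is the closure, from -1 (fully open) to 1 (shut), set as the call begins (- or left out, the last holds). The fingers move at their own pace and stop on an object; the grip force is fixed at half the most. Time passes only in rows, so rows that repeat a pose let the fingers close. It gives the time, the measured TCP pose, the force, the opening and the grip force at its end, in the units of the state.
- env.sense(): the state, without advancing time (a new reading comes with each control period).
- env.snapshot(name): name is "scene" or "top" or "wrist"; returns the picture (420x560x3 uint8, red, green, blue); there is no depth.
- env.camera_model(name): a dict with "fx", "fy", "cx", "cy" (pixels), "extrinsics" (4x4, takes a point from camera to world coordinates). Camera axes: x right, y down, z forward; pixel columns grow to the right and rows downward; lengths in m; the calibration is good to about 2 mm. A picture is of the moment at which its call begins: read the wrist's pose just before it. camera_model takes no time and is no camera call; for the wrist camera it gives the pose at the moment of the call.
- env.finish_job(): hands the job in; it is judged then, once.
The state is a dict: "time": time; "joint_positions": joint angles; "qvel": joint speeds; "tau": joint torques, N m; "position": TCP position; "orientation": TCP orientation; "contact_force": force on the tool from outside, world axes, zero at the start; "moment": the same for the moment, N m; "width": opening from 0.0 (shut) to 1.0 (fully open); "finger_force": force on a finger pad.
Only numpy, scipy, OpenCV 4.12 (cv2) and the standard library are available. Lean on these libraries where they do the work, as an engineer would, in place of code of your own. Each camera call takes 0.05 s, during which the arm holds its last target. There are 200 camera calls.

TASK

The funnel of the clip feeder is pinned one hole short of its dish. Press the spring button flush, slide the sleeve with the funnel towards its thumb ridge until the button pops fully up in the other hole, pushing gently (well under 25 N), and then drop the biggest of the three black binder clips through the funnel so that it lies in the square dish. Leave everything else on the desk where it is.

Things in the scene. Friction and masses are not known exactly. Their poses are not given: they have to be found in the camera images.
- stand: Clip feeder, fixed; origin: centre of the underside of its grey base (190 along x, 270 along y). A dark 19 mm bar runs along y at x = -55 mm between black posts (34 x 12, 82 high) at y = -125, 125. It is clamped anew each time, up to 5 mm either way in y and 10 mm up or down: feel for it. A 30 x 150 mm aluminium sleeve slides on it, its flat top at z = 75 (+-10), carrying a clear funnel at x = 40.
- sleeve (a joint): Travel of the sleeve, m: 0 at the start, grows to the stand's +y, ends -0.003 and 0.060; 1.5 N friction. Two 16 mm holes, 45 mm apart, in its 4 mm top wall: the button stands in one at 0, in the other at 0.045 (locked, 1 mm play each way). Thumb ridge across its top, 30 wide, 10 thick, 13 high: its face towards the button is 16 mm on the +y side of the button's axis at 0.
- pin (a joint): How far the spring button is pressed, m: 0 up, 0.006 flush with the sleeve's top, 0.010 under its wall. Steel, 14 mm wide, tapering over 5.5 mm to its top; moves up and down in the bar. Spring 1.6 N up, 2.8 N flush. When flush (within 1 mm), closed fingertips on it that push the ridge with 6 to 14 N drive it under the wall; at the other hole it jumps up and stops the sleeve dead.
- button (a point): Fixed point of the stand where the button's 4 mm flat top nominally is, when up: 81 mm above the desk, over the bar at the stand's x = -55, y = 0 mm. The true button is up to 5 mm from it along the stand's y and up to 10 mm in height, as the bar is clamped; its x is true.
- mouth (a point): Fixed point of the stand where the centre of the funnel's mouth, at rim height (111 mm over the desk), comes to be once the sleeve is locked in the other hole, within 6 mm level and 10 in height. At the start the funnel stands 45 mm short of it, to the stand's -y. Mouth 102 mm wide inside, wall 4, narrowing over 42 mm to a 54 mm wide throat, 22 mm long, that ends close above the dish's rim.
- dish_floor (a point): Centre of the inner floor of the square grey dish (100 mm square outside, 92 inside, walls 24 mm high above the floor, sides along the stand's x and y); 12 mm above the desk.
- clip_big: The biggest binder clip: matte black wedge standing on its flat spine, jaws up, wire handles folded on its flanks. 34 mm long (its x), spine 16 mm wide (its y), 22 mm high, about 20 g. Origin: centre of the underside. Its two end faces, 34 mm apart along its x, can be gripped from above.
- clip_a: Smaller binder clip of the same shape, 22 mm long, 12 wide, 14 high; to be left alone. Origin: centre of the underside.
- clip_b: Another smaller binder clip, 22 x 12 x 14 mm; to be left alone. Origin: centre of the underside.
- dispenser: Mint-green round plastic clip dispenser, 64 mm across, 64 mm high. Origin: centre of the underside. Leave alone.
- phone_stand: Bamboo phone stand with a slanted back, 80 x 75 mm, 92 mm high. Origin: centre of the underside. Leave alone.
- coaster: Round cork coaster, 94 mm across, 5 mm thick. Origin: centre of the underside. Leave alone.
- pen_cup: Empty dark metal pen cup, 76 mm across, 100 high. Origin: centre of the underside. Leave alone.
- note_pad: Block of notes, 76 mm square, 18 high. Origin: centre of the underside. Leave alone.

How it is judged:
On the way, in this order (a step that is already met when the one before it is completed fails the run):
1. the button is pressed flush in the first hole (value of joint pin above 0.005 m and value of joint sleeve below 0.012 m), for 0.04 s.
2. the sleeve has slid until the button popped fully up in the other hole (value of joint sleeve between 0.0415 and 0.0485 m and value of joint pin below 0.0015 m), for 0.2 s.
3. the biggest clip goes in through the funnel's mouth (horizontal distance between clip_big and mouth below 0.05 m and z of clip_big in the frame of mouth between -0.075 and 0.01 m).
At the end, for the whole second after the job is handed in: The button is up within 1.5 mm in the second hole (sleeve 41.5 to 48.5 mm from its start) and the biggest clip lies at rest inside the square dish, below 30 mm over its floor (all of step 2 and x of clip_big in the frame of dish_floor between -0.046 and 0.046 m and y of clip_big in the frame of dish_floor between -0.046 and 0.046 m and z of clip_big in the frame of dish_floor below 0.03 m and linear speed of clip_big below 0.02 m/s); the robot touches nothing.
It fails at once if the robot pushes on the clip feeder with more than 25 N (contact force between any of the fingers, the arm and stand above 25 N).
It fails at once if another thing on the desk (small clips, dispenser, phone stand, coaster, pen cup, note pad) is moved more than 15 mm (distance of any of clip_a, clip_b, dispenser, phone_stand, coaster, pen_cup, note_pad from where it was at the start of the episode above 0.015 m).
It also fails if it takes over 67 s, if anything falls off the work surface, if the arm or the gripper's body presses on something with over 40 N, if the wrist force passes 120 N, or if a joint passes its speed limit or range.

## Working session

There is one attempt and no reset: what is moved stays moved. The work goes in short steps, Python scripts to look and compute and a shell command to move; the robot and the scene stay as the last step left them, time stands still between calls to the robot, and variables do not carry over. Pictures are saved under pics/ and viewed, at most 10 in all, crops included, and the job is handed in when it is done.

```bash
mkdir -p pics; ls
python3 - <<'E'
from cell import env
import cv2, numpy as np
np.set_printoptions(precision=4,suppress=True)
s=env.sense(); print(s)
for n in("scene","top"):
    im=env.snapshot(n); cv2.imwrite(f"pics/{n}0.png",im[:,:,::-1]); m=env.camera_model(n); print(n,m)
E
```

```text
pics
{'time': 0.0, 'joint_positions': array([ 1.2985,  0.6159, -0.0126,  1.4249,  0.0081,  1.1034, -0.0404]), 'qvel': array([-0.0002, -0.0017, -0.0009, -0.0017,  0.0006,  0.0005,  0.0005]), 'tau': array([ -0.0004, -46.9222,   0.2592, -17.1038,   0.01  ,   0.0096,
        -0.    ]), 'position': array([ 0.158 , -0.6297,  0.2301]), 'orientation': array([-3.1153, -0.3849,  0.0006]), 'contact_force': array([-0.0256, -0.8958,  0.3075]), 'moment': array([0.0118, 0.0788, 0.0191]), 'finger_force': 0.0, 'width': 1.0010416351612061}
scene {'fx': 446.97579167270055, 'fy': 446.97579167270055, 'cx': 279.148992091054, 'cy': 218.6577170573801, 'extrinsics': array([[-0.2181,  0.8396, -0.4975,  1.0841],
       [ 0.9759,  0.1815, -0.1213,  0.1526],
       [-0.0116, -0.512 , -0.8589,  1.0043],
       [ 0.    ,  0.    ,  0.    ,  1.    ]])}
top {'fx': 525.1357213658043, 'fy': 525.1357213658043, 'cx': 280.92935298264536, 'cy': 208.15569767839534, 'extrinsics': array([[-0.0183, -0.9911,  0.1319,  0.3886],
       [-0.9998,  0.0187,  0.0013,  0.0069],
       [-0.0037, -0.1319, -0.9913,  1.3383],
       [ 0.    ,  0.    ,  0.    ,  1.    ]])}
```

View pics/top0.png

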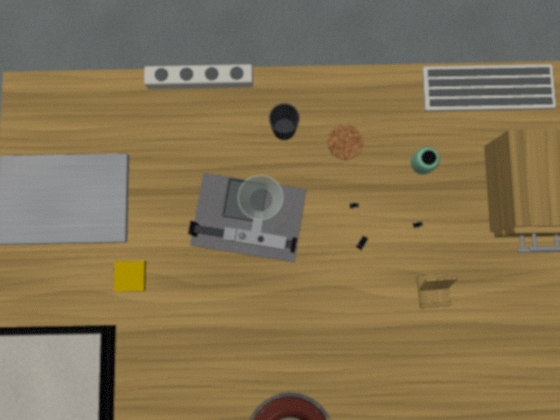

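View pics/scene0.png

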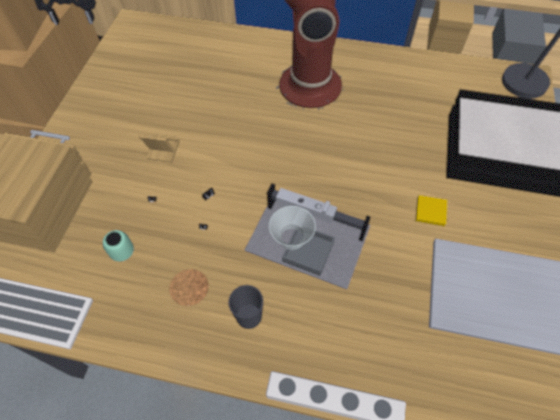

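The top view shows the feeder at about (248,217), its posts at (193,229) and (293,244), the empty hole at (261,239), the button at about (242,236), and the big clip at (362,243). In the scene view the feeder is at (310,235) and the big clip at (208,193). Next I'll measure these.

```bash
cat > h.py <<'E'
from cell import env
import cv2, numpy as np
from scipy.spatial.transform import Rotation as R
np.set_printoptions(precision=4,suppress=True)
def ray(m,u,v):
    T=np.array(m["extrinsics"]); d=T[:3,:3]@np.array([(u-m["cx"])/m["fx"],(v-m["cy"])/m["fy"],1]); return T[:3,3],d
def onz(m,u,v,z):
    o,d=ray(m,u,v); return o+d*(z-o[2])/d[2]
def proj(m,p):
    T=np.array(m["extrinsics"]); c=T[:3,:3].T@(np.array(p)-T[:3,3]); return np.array([m["fx"]*c[0]/c[2]+m["cx"],m["fy"]*c[1]/c[2]+m["cy"]])
E
python3 - <<'E'
from h import *
m=env.camera_model("top"); im=cv2.imread("pics/top0.png")
# dark things
g=im.max(2); n,l,st,c=cv2.connectedComponentsWithStats((g<60).astype(np.uint8))
for i in range(1,n):
    x,y,w,h,a=st[i]
    if a>12 and 130<x<460 and 90<y<320:
        r=cv2.minAreaRect(np.argwhere(l==i)[:,::-1].astype(np.float32))
        print("dark",st[i],c[i],r, onz(m,*c[i],0.015),onz(m,*c[i],0.082))
hsv=cv2.cvtColor(im,cv2.COLOR_BGR2HSV)
k=((hsv[...,1]<60)).astype(np.uint8); k[:165]=0;k[270:]=0;k[:,:180]=0;k[:,315:]=0
cs=max(cv2.findContours(k,0,2)[0],key=cv2.contourArea); r=cv2.minAreaRect(cs); b=cv2.boxPoints(r); print(r)
for p in b: print(p,onz(m,*p,0.008))
# clips top z
a=cv2.resize(im[165:270,180:315],None,fx=5.9,fy=5.7,interpolation=cv2.INTER_CUBIC); cv2.imwrite("pics/crop1.png",a)
E
```

```text
dark [270 104  28  35 675] [283.6696 120.1422] ((283.5, 121.0), (34.0, 27.0), 90.0) [ 0.7954 -0.0028  0.015 ] [ 0.7748 -0.0023  0.082 ]
dark [422 151  14  13 136] [428.5    157.0882] ((428.50006103515625, 157.00001525878906), (12.020814895629883, 12.020814895629883), 45.0) [ 0.6901 -0.3734  0.015 ] [ 0.6748 -0.3542  0.082 ]
dark [351 204   7   3  17] [353.7059 205.    ] ((354.0, 205.0), (6.0, 2.0), 0.0) [ 0.5693 -0.1766  0.015 ] [ 0.5602 -0.1673  0.082 ]
dark [189 222  11  15 102] [193.4804 228.4902] ((193.57546997070312, 228.73585510253906), (8.928435325622559, 13.736054420471191), 15.94539737701416) [0.517  0.2308 0.015 ] [0.5105 0.2195 0.082 ]
dark [414 223   7   4  21] [416.9524 224.3333] ((417.0, 224.5), (3.0, 6.0), 90.0) [ 0.517  -0.3346  0.015 ] [ 0.5105 -0.3174  0.082 ]
dark [357 237  10  12  56] [361.6429 242.4821] ((361.60003662109375, 242.30003356933594), (4.919349193572998, 11.627553939819336), 26.56505012512207) [ 0.4737 -0.1931  0.015 ] [ 0.4694 -0.183   0.082 ]
dark [288 238   9  14  77] [292.5455 244.0519] ((291.576904296875, 244.11537170410156), (7.452413558959961, 13.728129386901855), 11.309932708740234) [ 0.4729 -0.019   0.015 ] [ 0.4687 -0.0177  0.082 ]
((247.18919372558594, 213.3648681640625), (107.68133544921875, 80.2267074584961), 9.462321281433105)
[187.4865 244.0811] [0.4783 0.2471 0.008 ]
[200.6757 164.946 ] [0.6822 0.214  0.008 ]
[306.8919 182.6487] [ 0.6305 -0.0594  0.008 ]
[293.7027 261.7838] [ 0.4287 -0.0211  0.008 ]
```

View pics/crop1.png

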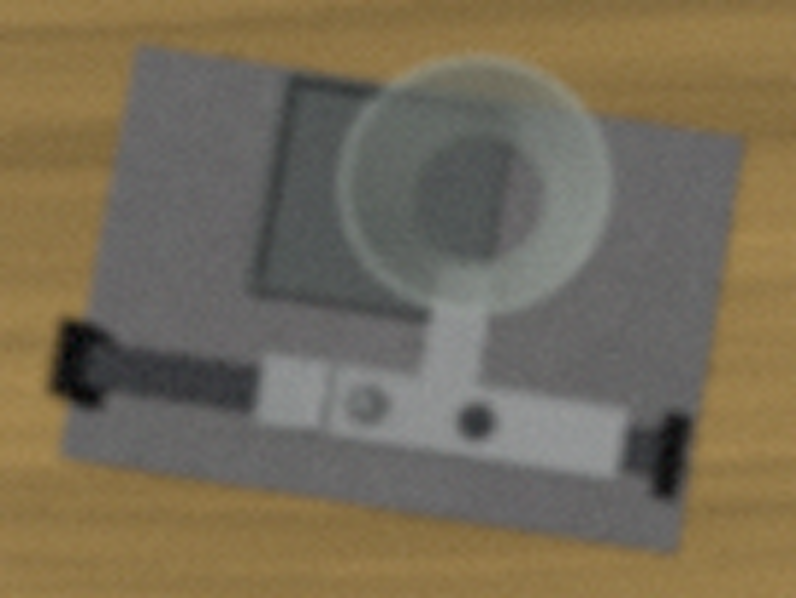

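The crop shows the button at crop (367,402), the empty hole at (477,420) and the ridge face at about x=328. The base corners are at (138,45), (745,137), (676,550) and (62,457), and the funnel is centred at about (475,185). I'll fit the stand from these.

```bash
cat >> h.py <<'E'
def goal(pos,yaw,at=None):
    """cm shift in tool axes + spin to bring TCP to pos with tool-x at world yaw, tool down"""
    s=env.sense(); Rm=R.from_rotvec(s["orientation"]).as_matrix()
    d=Rm.T@(np.array(pos)-s["position"])*100
    cur=np.arctan2(Rm[1,0],Rm[0,0]); sp=-((yaw-cur+np.pi)%(2*np.pi)-np.pi)
    return d,sp
E
python3 - <<'E'
from h import *
m=env.camera_model("top")
px=lambda x,y:(180+(x+.5)/5.9-.5,165+(y+.5)/5.7-.5)
W=lambda x,y,z:onz(m,*px(x,y),z)
for z in(.006,.010):
    C=np.array([W(*p,z) for p in((138,45),(745,137),(676,550),(62,457))]); print(C[:,:2],C[:,:2].mean(0))
    print("sides",[np.linalg.norm(C[i]-C[i-1]) for i in range(4)])
    d=(C[0]-C[1])+(C[3]-C[2]); yw=np.arctan2(d[1],d[0])-np.pi/2
    e=(C[0]-C[3])+(C[1]-C[2]); print("yaw",yw,np.arctan2(e[1],e[0]))
    yaw=(yw+np.arctan2(e[1],e[0]))/2
o=C[:,:2].mean(0); Q=np.array([[np.cos(yaw),-np.sin(yaw)],[np.sin(yaw),np.cos(yaw)]])
st=lambda p:Q.T@(p[:2]-o)
for z in(.075,.085): print("button st",st(W(367,402,z)),"hole",st(W(477,420,z-.006)))
print("ridge face",st(W(328,400,.088)),"funnel rim ctr",st(W(475,185,.111)),"posts",st(W(78,360,.082)),st(W(672,455,.082)))
print("dish floor corners",st(W(295,75,.036)),st(W(250,298,.036)))
print("nominal button world",Q@[-.055,0]+o,"mouth nominal?",o,yaw)
# clip
im=cv2.imread("pics/top0.png")[225:260,340:385]; g=cv2.resize(im,None,fx=8,fy=8,interpolation=cv2.INTER_CUBIC).max(2)
cs=max(cv2.findContours((g<75).astype(np.uint8),0,2)[0],key=cv2.contourArea); r=cv2.minAreaRect(cs); b=cv2.boxPoints(r)
P=np.array([onz(m,340+(p[0]+.5)/8-.5,225+(p[1]+.5)/8-.5,.008)[:2] for p in b]); e=[P[1]-P[0],P[2]-P[1]]; L=max(e,key=np.linalg.norm)
print("clip",P.mean(0),[np.linalg.norm(q) for q in e],"long yaw",np.arctan2(L[1],L[0]))
E
```

```text
[[ 0.6627  0.2083]
 [ 0.6154 -0.0564]
 [ 0.4305 -0.0223]
 [ 0.4765  0.2408]] [0.5463 0.0926]
sides [np.float64(0.1889461721073014), np.float64(0.26893481871543096), np.float64(0.1880108852442966), np.float64(0.26712557537914927)]
yaw -0.17512239601184731 -0.17748630463791762
[[ 0.6619  0.2077]
 [ 0.6147 -0.0562]
 [ 0.4303 -0.0222]
 [ 0.4763  0.2401]] [0.5458 0.0923]
sides [np.float64(0.18837890534497914), np.float64(0.26812740471922786), np.float64(0.1874464264623886), np.float64(0.26632359321360033)]
yaw -0.17512239601184731 -0.17748630463791765
button st [-0.0541  0.0023] hole [-0.0542 -0.043 ]
button st [-0.0548  0.0014] hole [-0.0548 -0.0436]
ridge face [-0.0566  0.0168] funnel rim ctr [ 0.0392 -0.0287] posts [-0.0556  0.1209] [-0.0571 -0.1242]
dish floor corners [0.0867 0.0604] [-0.0142  0.0624]
nominal button world [0.4916 0.102 ] mouth nominal? [0.5458 0.0923] -0.17630435032488248
clip [ 0.4743 -0.1944] [np.float64(0.03273223565482533), np.float64(0.014633764937352075)] long yaw -0.5641495052467952
```

```bash
cat >> h.py <<'E'
SO=np.array([.546,.0925]); SY=-.1763; SQ=np.array([[np.cos(SY),-np.sin(SY)],[np.sin(SY),np.cos(SY)]])
def sw(x,y): return SQ@np.array([x,y])+SO
def ws(p): return SQ.T@(np.array(p)[:2]-SO)
E
python3 - <<'E'
from h import *
p=sw(-.055,.002); print(p, goal([*p,.17],1.394))
E
```

```text
[0.4922 0.1041] (array([ 50.2772, -63.0339,   6.1726]), np.float64(-1.148124905612236))
```

```bash
python3 -m inch '[{"delta_pos":[2,-1.5,0]},{"delta_pos":[5,-3.8,0]},{"delta_pos":[8,-6,0]},{"delta_pos":[11,-8.2,0]},{"delta_pos":[14.2,-10.5,0]},{"delta_pos":[17.4,-12.9,0]},{"delta_pos":[20.6,-15.3,0]},{"delta_pos":[23.8,-17.7,0]},{"delta_pos":[27,-20,0]},{"delta_pos":[30.2,-22.4,0]},{"delta_pos":[33,-25,0]},{"delta_pos":[35,-28,0]}]' 1
python3 - <<'E'
from h import *
p=sw(-.055,.002); s=env.sense(); print(s["position"],s["joint_positions"],s["width"],goal([*p,.17],1.394))
E
```

```text
[ 0.158  -0.6298  0.2302] [ 1.2985  0.6158 -0.0126  1.4247  0.0081  1.1034 -0.0404] 1.0015133336317483 (array([ 50.2772, -63.0339,   6.1726]), np.float64(-1.148124905612236))validation failed for argument at $[0]...
```

```bash
python3 -m inch '[{"delta_pos":[2,-1.5,0],"spin":0},{"delta_pos":[5,-3.8,0],"spin":0},{"delta_pos":[8,-6,0],"spin":0},{"delta_pos":[11,-8.2,0],"spin":0},{"delta_pos":[14.2,-10.5,0],"spin":0},{"delta_pos":[17.4,-12.9,0],"spin":0},{"delta_pos":[20.6,-15.3,0],"spin":0},{"delta_pos":[23.8,-17.7,0],"spin":0},{"delta_pos":[27,-20,0],"spin":0},{"delta_pos":[30.2,-22.4,0],"spin":0},{"delta_pos":[33,-25,0],"spin":0},{"delta_pos":[35,-28,0],"spin":0}]' 1
python3 - <<'E'
from h import *
p=sw(-.055,.002); s=env.sense(); print(s["position"],s["joint_positions"],s["width"],goal([*p,.17],1.394))
E
```

```text
time: 1.1
position: [0.4318, -0.2716, 0.231]
orientation: [-3.117, -0.388, -0.002]
contact_force: [-0.2, 0.4, 0.3]
width: 0.003
finger_force: 0.0
[ 0.4318 -0.2716  0.231 ] [ 0.5695  0.3994 -0.0712  1.8227  0.0336  0.9196 -0.8396] 0.002872736238424415 (array([ 15.0562, -34.9461,   6.1218]), np.float64(-1.1463886177815974))
```

```bash
python3 -m inch '[{"delta_pos":[1,-3,0],"spin":-0.1},{"delta_pos":[2,-6,0],"spin":-0.2},{"delta_pos":[3.2,-9,0],"spin":-0.3},{"delta_pos":[4.5,-12.2,0],"spin":-0.4},{"delta_pos":[6,-15.5,0],"spin":-0.5},{"delta_pos":[7.4,-19,1],"spin":-0.6},{"delta_pos":[9,-22.5,2],"spin":-0.7},{"delta_pos":[10.8,-25.5,3],"spin":-0.8},{"delta_pos":[12.5,-29,4],"spin":-0.9},{"delta_pos":[14,-32,5],"spin":-1.0},{"delta_pos":[14.8,-34.3,5.8],"spin":-1.1},{"delta_pos":[15.1,-35,6.1],"spin":-1.146}]'
python3 -m inch '[{"delta_pos":[0,0,0],"spin":0},{"delta_pos":[0,0,0],"spin":0}]'
python3 - <<'E'
from h import *
p=sw(-.055,.002); s=env.sense(); m=env.camera_model("wrist"); im=env.snapshot("wrist"); cv2.imwrite("pics/w1.png",im[:,:,::-1])
print(s["position"],s["orientation"],s["joint_positions"],goal([*p,.12],1.394)); print(m)
import pickle; pickle.dump(m,open("w1.pkl","wb"))
print(proj(m,[*p,.081]),proj(m,s["position"]))
E
```

```text
time: 2.1
position: [0.4899, 0.1079, 0.1692]
orientation: [-2.397, -2.025, -0.001]
contact_force: [-1.2, 0.8, -0.3]
width: -0.003
finger_force: 0.0
time: 2.27
position: [0.4905, 0.1012, 0.17]
orientation: [2.413, 2.011, -0.003]
contact_force: [0.7, -0.2, 0.4]
width: -0.006
finger_force: 0.0
[0.4905 0.1012 0.17  ] [ 2.4133  2.0109 -0.0029] [ 0.0339  0.492  -0.4087  1.9159  0.2692  0.7886 -0.7045] (array([0.414 , 0.0697, 5.0307]), np.float64(-0.006358472666125881))
{'fx': 318.04067329512185, 'fy': 318.04067329512185, 'cx': 281.3742697270899, 'cy': 214.68617723805022, 'extrinsics': array([[ 0.9834, -0.1728, -0.0549,  0.5046],
       [-0.1813, -0.9395, -0.2906,  0.1762],
       [-0.0014,  0.2958, -0.9553,  0.312 ],
       [ 0.    ,  0.    ,  0.    ,  1.    ]])}
[283.0197 216.7435] [281.3921 276.9222]
```

View pics/w1.png

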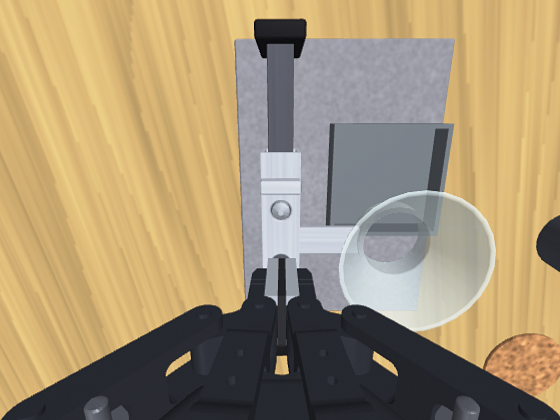

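The wrist view shows the button at about (281,208), the ridge between rows 180 and 193, and the sleeve spanning columns 261–300. The fingertips are clear of the funnel. I'll get the height from the two views.

Run:
```python
from h import *
import pickle; w=pickle.load(open("w1.pkl","rb")); t=env.camera_model("top")
for z in(.071,.076,.081,.086,.091):
    print(z,"wrist",ws(onz(w,281,208.5,z)),"top",ws(onz(t,242.0,235.2,z)),"ridge(near top edge, z+7)",ws(onz(w,281,193,z-.006)))
im=cv2.imread("pics/w1.png"); print(im[150:225,281].sum(1).tolist())
p=sw(-.055,.005);print(goal([*p,.11],1.394))
```

```text
0.071 wrist [-0.0565  0.0057] top [-0.0541  0.0019] ridge(near top edge, z+7) [-0.0565  0.0168]
0.076 wrist [-0.0565  0.0071] top [-0.0545  0.0015] ridge(near top edge, z+7) [-0.0565  0.018 ]
0.081 wrist [-0.0565  0.0085] top [-0.0548  0.001 ] ridge(near top edge, z+7) [-0.0564  0.0191]
0.086 wrist [-0.0565  0.01  ] top [-0.0551  0.0006] ridge(near top edge, z+7) [-0.0564  0.0203]
0.091 wrist [-0.0565  0.0114] top [-0.0555  0.0001] ridge(near top edge, z+7) [-0.0564  0.0215]
[287, 268, 561, 658, 659, 655, 655, 655, 656, 652, 652, 653, 653, 651, 653, 653, 650, 653, 651, 650, 650, 650, 652, 650, 652, 653, 653, 661, 536, 518, 520, 639, 681, 677, 675, 669, 663, 657, 654, 650, 653, 659, 666, 585, 495, 632, 649, 646, 649, 661, 476, 490, 536, 660, 653, 637, 638, 638, 632, 625, 611, 596, 616, 613, 607, 499, 390, 381, 386, 423, 616, 674, 655, 650, 652]
(array([0.716 , 0.0678, 6.0301]), np.float64(-0.006358472666125881))
```

```bash
python3 -m inch '[{"delta_pos":[0,0,1],"spin":0},{"delta_pos":[0,0,2],"spin":0},{"delta_pos":[0,0,3],"spin":0},{"delta_pos":[0,0,3],"spin":0},{"delta_pos":[0,0,3],"spin":0},{"delta_pos":[0,0,3],"spin":0}]'
python3 - <<'E'
from h import *
s=env.sense(); w=env.camera_model("wrist"); im=env.snapshot("wrist"); s2=env.sense(); cv2.imwrite("pics/w2.png",im[:,:,::-1]); w2=env.camera_model("wrist")
print(s["position"],s2["position"],ws(s2["position"]), w["extrinsics"][:3,3],w2["extrinsics"][:3,3])
print(im[150:290,281].astype(int).sum(1).tolist())
import pickle; pickle.dump(w,open("w2.pkl","wb"))
for z in(.071,.081,.091): print(proj(w,[*sw(-.055,.002),z]))
cv2.imwrite("pics/w2c.png",cv2.resize(im[120:320,180:430,::-1],None,fx=3,fy=3,interpolation=cv2.INTER_CUBIC))
E
```

```text
time: 2.82
position: [0.4908, 0.1024, 0.1402]
orientation: [-2.411, -2.014, 0.0]
contact_force: [-0.2, -0.4, 0.5]
width: 0.0
finger_force: 0.0
[0.4908 0.1024 0.1402] [0.491  0.1026 0.1405] [-0.0559  0.0003] [0.5046 0.1773 0.2823] [0.5046 0.1775 0.2826]
[301, 299, 302, 301, 303, 301, 300, 298, 277, 532, 663, 667, 663, 665, 662, 661, 663, 661, 665, 663, 662, 663, 663, 662, 663, 663, 663, 663, 663, 661, 662, 662, 662, 661, 662, 663, 661, 667, 610, 533, 533, 537, 562, 692, 691, 683, 681, 678, 672, 668, 665, 662, 663, 666, 670, 683, 597, 509, 644, 662, 659, 663, 628, 475, 511, 516, 660, 679, 660, 647, 648, 650, 646, 639, 630, 620, 613, 628, 628, 622, 511, 398, 386, 397, 412, 585, 680, 671, 659, 661, 658, 662, 662, 659, 661, 662, 662, 663, 661, 661, 662, 662, 663, 664, 663, 665, 669, 696, 314, 85, 109, 108, 112, 109, 111, 109, 107, 110, 116, 109, 110, 111, 114, 110, 114, 109, 111, 112, 111, 112, 112, 112, 110, 113, 108, 111, 110, 110, 110, 111]
[282.9447 227.1847]
[283.0054 232.1094]
[283.0717 237.4941]
```

View pics/w2c.png

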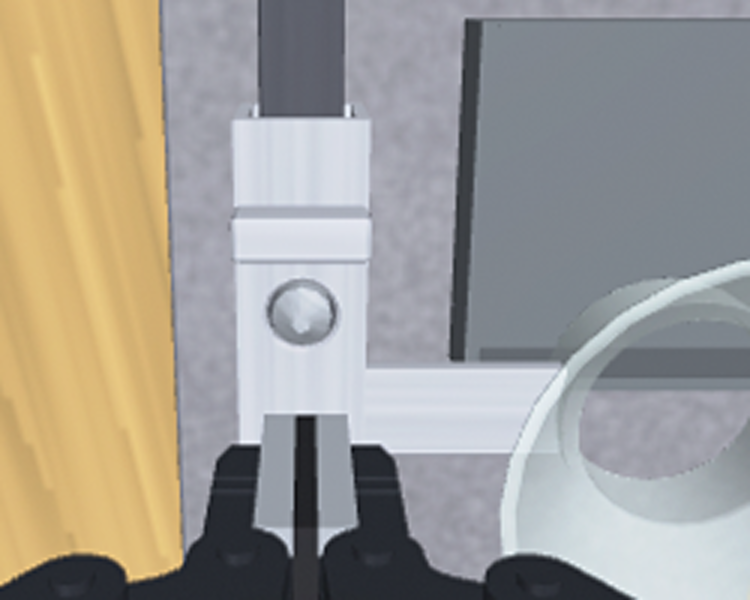

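Run:
```python
from h import *
import pickle; w1=pickle.load(open("w1.pkl","rb")); w=pickle.load(open("w2.pkl","rb")); t=env.camera_model("top")
for z in(.065,.07,.075,.08,.085):
    print(z,"hole ctr w1",ws(onz(w1,281,209.5,z)),"w2",ws(onz(w,281,223.7,z)),"top",ws(onz(t,242.0,235.2,z)),
    "sleeve width w2",np.linalg.norm(ws(onz(w,(238)/3+180-.3,230,z))-ws(onz(w,(367)/3+180-.3,230,z))),
    "wide ridge", np.linalg.norm(ws(onz(w,233/3+180,200,z+.013))-ws(onz(w,371/3+180,200,z+.013))),"face",ws(onz(w,281,207.3,z)))
```

```text
0.065 hole ctr w1 [-0.0566  0.0031] w2 [-0.0564  0.0026] top [-0.0537  0.0024] sleeve width w2 0.031200866983709025 wide ridge 0.030482500015350845 face [-0.0563  0.0148]
0.07 hole ctr w1 [-0.0566  0.0045] w2 [-0.0564  0.0043] top [-0.0541  0.002 ] sleeve width w2 0.03048291821056151 wide ridge 0.0297364468296825 face [-0.0563  0.0163]
0.075 hole ctr w1 [-0.0565  0.006 ] w2 [-0.0563  0.0059] top [-0.0544  0.0016] sleeve width w2 0.029764969437413837 wide ridge 0.02899039364401416 face [-0.0563  0.0177]
0.08 hole ctr w1 [-0.0565  0.0075] w2 [-0.0563  0.0076] top [-0.0547  0.0011] sleeve width w2 0.029047020664266322 wide ridge 0.028244340458345802 face [-0.0563  0.0191]
0.085 hole ctr w1 [-0.0565  0.0089] w2 [-0.0563  0.0093] top [-0.0551  0.0007] sleeve width w2 0.028329071891118773 wide ridge 0.027498287272677495 face [-0.0563  0.0205]
```

The crop shows the button and hole centred at about (281,224) full-frame and the ridge face at row 207. The sleeve top is near z=0.070 and the button at stand y≈3.5 mm. I'll descend over the button.

```bash
python3 -m inch '[{"delta_pos":[0.3,0,1.5],"spin":0},{"delta_pos":[0.3,0,3],"spin":0},{"delta_pos":[0.3,0,4.5],"spin":0},{"delta_pos":[0.3,0,5.5],"spin":0},{"delta_pos":[0.3,0,5.5],"spin":0},{"delta_pos":[0.3,0,5.5],"spin":0},{"delta_pos":[0.3,0,5.5],"spin":0},{"delta_pos":[0.3,0,5.5],"spin":0}]'
python3 -c "
from h import *
s=env.sense();print(s['position'],ws(s['position']),s['contact_force'],goal([*sw(-.0555,.0035),.08],1.394))"
```

```text
time: 3.53
position: [0.492, 0.1057, 0.0862]
orientation: [2.411, 2.013, 0.003]
contact_force: [-0.3, 0.2, 0.5]
width: 0.0
finger_force: 0.0
[0.492  0.1057 0.0862] [-0.0554  0.0036] [-0.3364  0.1924  0.485 ] (array([-0.0074, -0.0063,  0.6246]), np.float64(-0.0023069667454214127))
```

```bash
python3 -m inch '[{"delta_pos":[0,0,0.2],"spin":0},{"delta_pos":[0,0,0.4],"spin":0},{"delta_pos":[0,0,0.6],"spin":0},{"delta_pos":[0,0,0.8],"spin":0},{"delta_pos":[0,0,0.8],"spin":0}]' | egrep 'pos|contact'
python3 -m inch '[{"delta_pos":[0,0,0.1],"spin":0},{"delta_pos":[0,0,0.2],"spin":0},{"delta_pos":[0,0,0.2],"spin":0}]' | egrep 'pos|contact'
python3 -m inch '[{"delta_pos":[0,0,0.1],"spin":0},{"delta_pos":[0,0,0.2],"spin":0},{"delta_pos":[0,0,0.2],"spin":0}]' | egrep 'pos|contact'
```

```text
position: [0.4916, 0.1056, 0.0773]
contact_force: [1.1, -0.6, 3.0]
position: [0.4916, 0.1056, 0.0754]
contact_force: [-0.0, 0.4, 2.7]
position: [0.4917, 0.1056, 0.0747]
contact_force: [-1.3, -0.5, 11.7]
```

```bash
cat > f.py <<'E'
from h import *
s=env.sense(); f=s["contact_force"]; print("t",round(s["time"],2),"st",ws(s["position"])*1000,"z",s["position"][2]*1000,"f st",SQ.T@f[:2],"fz",f[2])
E
python3 -m inch '[{"delta_pos":[0,0,-0.06],"spin":0},{"delta_pos":[0,0,-0.06],"spin":0}]' >/dev/null; python3 f.py
python3 -m inch '[{"delta_pos":[0.05,0,0],"spin":0},{"delta_pos":[0.1,0,0],"spin":0},{"delta_pos":[0.15,0,0],"spin":0},{"delta_pos":[0.2,0,0],"spin":0},{"delta_pos":[0.2,0,0],"spin":0}]' >/dev/null; python3 f.py
python3 -m inch '[{"delta_pos":[0.05,0,0],"spin":0},{"delta_pos":[0.1,0,0],"spin":0},{"delta_pos":[0.1,0,0],"spin":0}]' >/dev/null; python3 f.py
```

```text
t 4.62 st [-55.8021   3.3287] z 74.79540470808588 f st [-1.1038 -1.0929] fz 7.637858086582037
t 5.03 st [-55.7775   4.3182] z 74.7688738202218 f st [-0.7463 -2.0565] fz 8.60505917943116
t 5.28 st [-55.8017   5.3011] z 74.77136415433728 f st [-0.4752 -2.2382] fz 9.401491088480824
```

```bash
for i in 1 2 3 4; do python3 -m inch '[{"delta_pos":[0.05,0,-0.01],"spin":0},{"delta_pos":[0.1,0,-0.01],"spin":0},{"delta_pos":[0.1,0,-0.01],"spin":0}]' >/dev/null; python3 f.py; done
```

```text
t 5.53 st [-55.8047   6.2302] z 74.79405201264906 f st [-0.0707 -1.6837] fz 9.5979864358275
t 5.78 st [-55.7853   7.0996] z 74.80940907212639 f st [-0.1209 -3.138 ] fz 7.53999122777442
t 6.03 st [-55.8062   7.6445] z 74.79064526228335 f st [-1.5148 -3.6379] fz 6.299463881139075
t 6.28 st [-55.804    8.0388] z 74.8057276385994 f st [ 0.0977 -3.4341] fz 7.811011256100065
```

```bash
for i in 1 2 3 4 5; do python3 -m inch '[{"delta_pos":[0.05,0,-0.01],"spin":0},{"delta_pos":[0.1,0,-0.01],"spin":0},{"delta_pos":[0.1,0,-0.01],"spin":0}]' >/dev/null; python3 f.py; done
```

```text
t 6.53 st [-55.8155   8.3541] z 74.76807932508217 f st [-0.2902 -3.9632] fz 7.4549117544222865
t 6.78 st [-55.8514   9.2029] z 74.79015340729457 f st [ 0.2463 -4.6273] fz 6.2911374163127975
t 7.03 st [-55.9091  10.5089] z 74.84858388523703 f st [ 0.6436 -3.9509] fz 5.4818311494982135
t 7.28 st [-55.9691  11.7109] z 74.8801872261891 f st [ 0.0626 -3.8098] fz 4.926992616777081
t 7.53 st [-56.0904  13.8187] z 74.87435109044335 f st [ 0.0525 -4.4745] fz 5.300956445876415
```

```bash
for i in 1 2; do python3 -m inch '[{"delta_pos":[0.1,0,0],"spin":0},{"delta_pos":[0.2,0,0],"spin":0},{"delta_pos":[0.3,0,0],"spin":0},{"delta_pos":[0.4,0,0],"spin":0},{"delta_pos":[0.5,0,-0.01],"spin":0},{"delta_pos":[0.6,0,-0.01],"spin":0},{"delta_pos":[0.7,0,-0.01],"spin":0},{"delta_pos":[0.8,0,-0.01],"spin":0}]' >/dev/null; python3 f.py; done
```

```text
t 8.2 st [-56.0678  23.7281] z 74.89259822068274 f st [-0.4133 -2.2699] fz 2.7520918167516037
t 8.87 st [-56.0403  31.2396] z 74.94486522591905 f st [ 1.0626 -1.521 ] fz 1.664417531128305
```

```bash
for i in 1 2; do python3 -m inch '[{"delta_pos":[0.1,0,0],"spin":0},{"delta_pos":[0.2,0,0],"spin":0},{"delta_pos":[0.3,0,0],"spin":0},{"delta_pos":[0.4,0,0],"spin":0},{"delta_pos":[0.5,0,0],"spin":0},{"delta_pos":[0.6,0,0],"spin":0},{"delta_pos":[0.7,0,0],"spin":0},{"delta_pos":[0.8,0,0],"spin":0}]' >/dev/null; python3 f.py; done
for i in 1 2 3 4 ; do python3 -m inch '[{"delta_pos":[0.05,0,0],"spin":0},{"delta_pos":[0.1,0,0],"spin":0},{"delta_pos":[0.15,0,0],"spin":0},{"delta_pos":[0.15,0,0],"spin":0}]' >/dev/null; python3 f.py; done
```

```text
t 9.53 st [-56.0591  39.2317] z 74.9606021869701 f st [ 0.8268 -2.2631] fz 1.3224416051573435
t 10.2 st [-56.384   48.3793] z 75.12482652505456 f st [-0.1466 -0.2745] fz -0.5254804302712619
t 10.53 st [-56.1565  49.2528] z 75.10560887892464 f st [0.505  0.0176] fz -0.19149122564642582
t 10.87 st [-55.984   50.3894] z 75.0851985848191 f st [-1.095  -0.1338] fz 0.1594052825296281
t 11.2 st [-55.9907  51.8972] z 75.05944971568447 f st [ 0.7059 -0.0226] fz -0.40087476199789707
t 11.53 st [-55.9808  52.7312] z 75.00061123215494 f st [ 0.3193 -1.1026] fz 0.04486981537753787
```

```bash
for i in 1 2 3 ; do python3 -m inch '[{"delta_pos":[0.05,0,0],"spin":0},{"delta_pos":[0.1,0,0],"spin":0},{"delta_pos":[0.1,0,0],"spin":0}]' >/dev/null; python3 f.py; done
python3 - <<'E'
from h import *
w=env.camera_model("wrist"); im=env.snapshot("top"); cv2.imwrite("pics/t3.png",im[:,:,::-1])
cv2.imwrite("pics/t3c.png",cv2.resize(im[165:270,180:315,::-1],None,fx=5.9,fy=5.7,interpolation=cv2.INTER_CUBIC))
im=env.snapshot("wrist"); cv2.imwrite("pics/w3.png",im[:,:,::-1])
E
```

```text
t 11.78 st [-55.9966  53.9928] z 75.01794666714511 f st [-0.2549 -2.1424] fz 0.8549949979473976
t 12.03 st [-55.9989  55.1653] z 75.0018473377638 f st [-0.4557 -1.8246] fz 0.7457128863824876
t 12.28 st [-55.9783  55.4229] z 74.98687041666435 f st [-0.1385 -3.1316] fz 1.8060270888437446
```

View pics/w3.png

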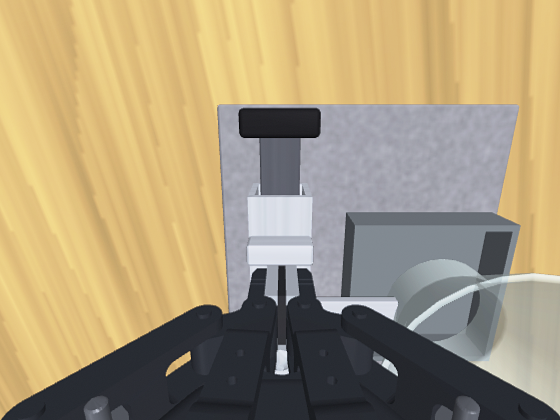

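The view shows the sleeve's leading edge at row 196 and the ridge at rows 237–265, with the fingertip against the ridge at about row 268. The button is hidden behind the fingers.

```bash
python3 - <<'E'
from h import *
import pickle; w=pickle.load(open("w2.pkl","rb")); n=env.camera_model("wrist")
a=cv2.imread("pics/w2.png").astype(int).sum(2); b=cv2.imread("pics/w3.png").astype(int).sum(2)
def edge(im,c,lo,hi):
    p=im[lo:hi,c-6:c+6].mean(1); return lo+np.argmax(np.diff(p))+.5
ea,eb=edge(a,281,140,180),edge(b,281,175,215); print(ea,eb)
print(ws(onz(w,281,ea,.075))*1e3,ws(onz(n,281,eb,.075))*1e3)
E
python3 f.py
```

```text
158.5 194.5
[-56.1519  50.4594] [-55.9887  97.5509]
t 12.38 st [-56.0048  55.4742] z 74.98636231764111 f st [-0.0838 -3.9225] fz 0.767837470093896
```

```bash
python3 -m inch '[{"delta_pos":[-0.3,0,0],"spin":0},{"delta_pos":[-0.4,0,-1],"spin":0},{"delta_pos":[-0.4,0,-3],"spin":0},{"delta_pos":[-0.4,0,-6],"spin":0},{"delta_pos":[-3,0,-9],"spin":0},{"delta_pos":[-6,0,-11],"spin":0},{"delta_pos":[-9,0,-11],"spin":0},{"delta_pos":[-9,0,-11],"spin":0},{"delta_pos":[-9,0,-11],"spin":0}]' >/dev/null; python3 f.py
python3 - <<'E'
from h import *
import pickle
n=env.camera_model("wrist"); im=env.snapshot("wrist"); cv2.imwrite("pics/w4.png",im[:,:,::-1]); pickle.dump(n,open("w4.pkl","wb"))
t=env.snapshot("top"); cv2.imwrite("pics/t4.png",t[:,:,::-1])
cv2.imwrite("pics/w4c.png",np.hstack([im[:,:,::-1][60:360,100:500],cv2.resize(im[:,:,::-1],None,fx=1,fy=1)[60:360,100:500][:, :0]]))
E
```

```text
t 13.13 st [-55.665  -34.8764] z 186.13027090604348 f st [-0.5674  1.0242] fz 0.05299568757067086
```

View pics/w4.png

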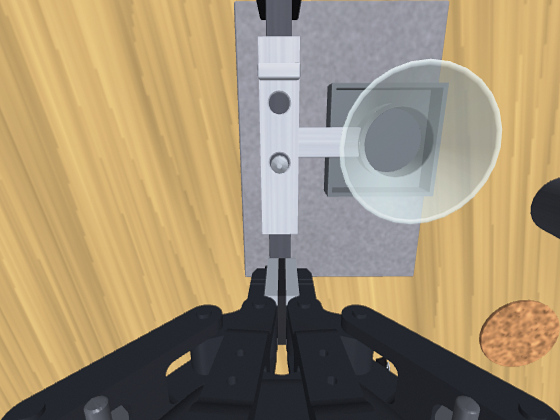

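Locked: the button stands up in the second hole at (280,162), the empty hole is at (280,103), and the funnel now sits over the dish, centred at about (420,141). Next I'll go above the big clip.

Run:
```python
from h import *
import pickle
n=pickle.load(open("w4.pkl","rb"))
for z in(.101,.111,.121): print("funnel",ws(onz(n,420,141,z)))
# wrist rim points left/right/top/bottom
print([ws(onz(n,u,v,.111)) for u,v in((340,152),(501,130),(432,59),(405,223))])
print("go",goal([.4743,-.1944,.15],1.007))
```

```text
funnel [0.0417 0.0244]
funnel [0.0374 0.0252]
funnel [0.0332 0.0259]
[array([-0.0156,  0.0183]), array([0.0902, 0.0319]), array([0.0389, 0.0749]), array([ 0.0336, -0.0325])]
go (array([-26.2786,   3.6235,   3.5034]), np.float64(0.38624062756784694))
```

```bash
python3 -m inch '[{"delta_pos":[-2,0.2,0],"spin":0},{"delta_pos":[-5,0.6,0],"spin":0.04},{"delta_pos":[-8.5,1.1,0],"spin":0.09},{"delta_pos":[-12,1.6,0],"spin":0.15},{"delta_pos":[-15.5,2.1,1],"spin":0.21},{"delta_pos":[-19,2.6,2],"spin":0.27},{"delta_pos":[-22,3.1,3],"spin":0.32},{"delta_pos":[-24.5,3.4,3.5],"spin":0.36},{"delta_pos":[-26,3.6,3.5],"spin":0.386},{"delta_pos":[-26.3,3.6,3.5],"spin":0.386},{"delta_pos":[-26.3,3.6,3.5],"spin":0.386},{"delta_pos":[-26.3,3.6,3.5],"spin":0.386}]' -1
python3 -m inch '[{"delta_pos":[0,0,0],"spin":0},{"delta_pos":[0,0,0],"spin":0},{"delta_pos":[0,0,0],"spin":0}]' >/dev/null
python3 - <<'E'
from h import *
n=env.camera_model("wrist"); im=env.snapshot("wrist")[:,:,::-1].copy(); cv2.imwrite("pics/w5.png",im)
print(env.sense()["position"],proj(n,[.4743,-.1944,.008]))
g=im.max(2); k=(g<70).astype(np.uint8); k[300:]=0
nn,l,st,c=cv2.connectedComponentsWithStats(k)
for i in range(1,nn):
    if st[i][4]>60: print(st[i],c[i],onz(n,*c[i],.01))
u,v=proj(n,[.4743,-.1944,.008]); 
t=cv2.imread("pics/t4.png"); cv2.imwrite("pics/mix5.png",np.hstack([cv2.resize(im,(448,336)),cv2.resize(t[165:270,180:290],(352,336),interpolation=cv2.INTER_CUBIC)]))
E
```

```text
time: 14.23
position: [0.4744, -0.1934, 0.1505]
orientation: [-2.749, -1.519, -0.003]
contact_force: [0.5, 1.0, 0.1]
width: 0.999
finger_force: 0.0
[ 0.4737 -0.195   0.1503] [282.1327 202.3842]
[  85    0   92   37 2167] [135.318   13.6345] [ 0.459  -0.0045  0.01  ]
[174   5  56  27  85] [202.5647  17.3882] [ 0.5017 -0.0345  0.01  ]
[349 112  25  28 343] [361.7638 125.7959] [ 0.5683 -0.173   0.01  ]
[260 190  38  18 554] [278.4422 198.7581] [ 0.4736 -0.1892  0.01  ]
[162 271  27  29 482] [178.0892 288.3195] [ 0.3392 -0.2136  0.01  ]
[374 271  28  29 495] [384.5717 288.2586] [ 0.5139 -0.3238  0.01  ]
[138 283  21  17 136] [148.2206 291.6838] [ 0.3115 -0.2006  0.01  ]
[405 283  20  17 130] [414.5308 291.7385] [ 0.5375 -0.3434  0.01  ]
```

View pics/mix5.png

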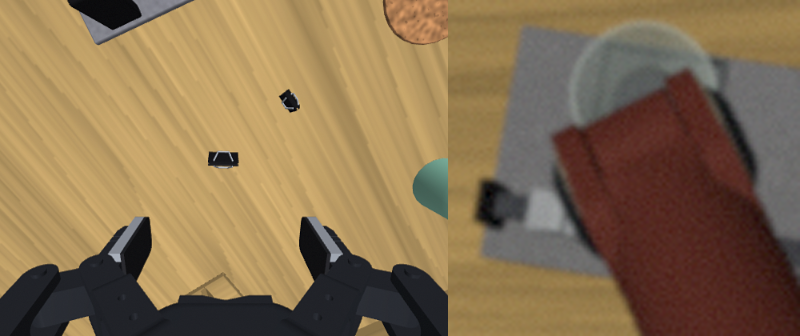

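The left half shows the big clip at about (278,199) full-frame, level and centred between the open pads. The small clip is well to the side. I'll descend and grip.

Run:
```python
from h import *
print(goal([.4738,-.1915,.004],1.007))
```

```text
(array([ 0.2955, -0.1819, 14.6312]), np.float64(0.000864950834817968))
```

```bash
python3 -m inch '[{"delta_pos":[0.1,-0.1,2],"spin":0},{"delta_pos":[0.2,-0.1,5],"spin":0},{"delta_pos":[0.3,-0.15,8],"spin":0},{"delta_pos":[0.3,-0.15,10.5],"spin":0},{"delta_pos":[0.3,-0.15,12.5],"spin":0},{"delta_pos":[0.3,-0.15,13.8],"spin":0},{"delta_pos":[0.3,-0.15,14.4],"spin":0},{"delta_pos":[0.3,-0.15,14.6],"spin":0},{"delta_pos":[0.3,-0.15,14.6],"spin":0},{"delta_pos":[0.3,-0.15,14.6],"spin":0}]'
python3 -m inch '[{"delta_pos":[0,0,0],"spin":0},{"delta_pos":[0,0,0],"spin":0},{"delta_pos":[0,0,0],"spin":0},{"delta_pos":[0,0,0],"spin":0},{"delta_pos":[0,0,0],"spin":0},{"delta_pos":[0,0,0],"spin":0},{"delta_pos":[0,0,0],"spin":0},{"delta_pos":[0,0,0],"spin":0}]' 1
python3 - <<'E'
from h import *
print(env.sense()["position"])
n=env.camera_model("wrist");im=env.snapshot("wrist")[:,:,::-1]; cv2.imwrite("pics/w6.png",im)
E
```

```text
time: 15.37
position: [0.4744, -0.1929, 0.0048]
orientation: [2.751, 1.514, 0.002]
contact_force: [0.3, 0.2, 0.4]
width: 1.002
finger_force: 0.0
time: 16.03
position: [0.4739, -0.1929, 0.0048]
orientation: [2.752, 1.514, 0.001]
contact_force: [-1.6, 0.3, 4.5]
width: 0.373
finger_force: 58.9
[ 0.4739 -0.1929  0.0048]
```

```bash
python3 -m inch '[{"delta_pos":[0,0,-1],"spin":0},{"delta_pos":[0,0,-3],"spin":0},{"delta_pos":[0,0,-6],"spin":0},{"delta_pos":[0,0,-9.5],"spin":0},{"delta_pos":[0,0,-13],"spin":0},{"delta_pos":[0,0,-16.5],"spin":0},{"delta_pos":[0,0,-18.5],"spin":0},{"delta_pos":[0,0,-19.5],"spin":0},{"delta_pos":[0,0,-19.5],"spin":0},{"delta_pos":[0,0,-19.5],"spin":0},{"delta_pos":[0,0,-19.5],"spin":0}]'
python3 - <<'E'
from h import *
im=env.snapshot("wrist")[:,:,::-1]; cv2.imwrite("pics/w7.png",im)
t=env.camera_model("top"); p=sw(.039,.019); print(p,goal([*p,.2],1.2))
E
```

```text
time: 17.0
position: [0.4723, -0.1924, 0.1973]
orientation: [-2.75, -1.513, 0.004]
contact_force: [-0.3, -0.2, -0.7]
width: 0.368
finger_force: 59.5
[0.5877 0.1044] (array([31.2433, -6.149 , -0.2837]), np.float64(-0.19411752552649286))
```

```bash
python3 -m inch '[{"delta_pos":[1.5,-0.3,0],"spin":0},{"delta_pos":[4,-0.8,0],"spin":-0.03},{"delta_pos":[7,-1.4,0],"spin":-0.06},{"delta_pos":[10,-2,0],"spin":-0.09},{"delta_pos":[13,-2.6,0],"spin":-0.12},{"delta_pos":[16,-3.2,0],"spin":-0.15},{"delta_pos":[18.5,-3.7,0],"spin":-0.17},{"delta_pos":[20.2,-4,0],"spin":-0.19},{"delta_pos":[21,-4.1,0],"spin":-0.194},{"delta_pos":[21,-4.1,0],"spin":-0.194},{"delta_pos":[21,-4.1,0],"spin":-0.194},{"delta_pos":[21,-4.1,0],"spin":-0.194}]'
python3 -m inch '[{"delta_pos":[0,0,0],"spin":0},{"delta_pos":[0,0,0],"spin":0},{"delta_pos":[0,0,0],"spin":0}]' >/dev/null
python3 - <<'E'
from h import *
import pickle
n=env.camera_model("wrist"); im=env.snapshot("wrist")[:,:,::-1]; cv2.imwrite("pics/w8.png",im); pickle.dump(n,open("w8.pkl","wb"))
print(proj(n,[*sw(.039,.019),.111]))
E
```

```text
time: 18.05
position: [0.5507, 0.0043, 0.1983]
orientation: [2.595, 1.77, -0.004]
contact_force: [0.3, -1.5, -1.0]
width: 0.373
finger_force: 59.5
[278.3786  70.5836]
```

View pics/w8.png

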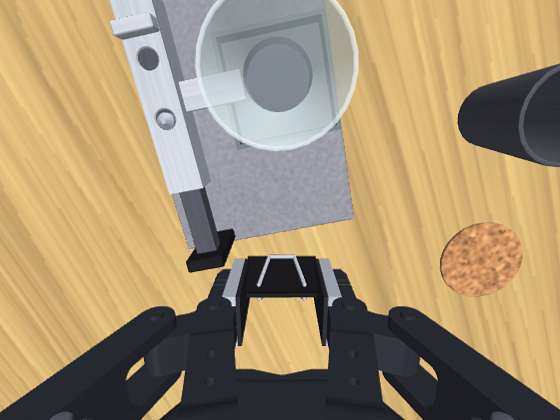

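The clip is held squarely between the pads. The button is up at (166,119) in the second hole. The funnel rim, centred near (277,69), matches the predicted (278,71), so I'll go over it.

Run:
```python
from h import *
p=sw(.039,.019); print(goal([*p,.2],1.2))
```

```text
(array([10.5133, -0.2026, -0.0878]), np.float64(-0.0015616194258383231))
```

```bash
python3 -m inch '[{"delta_pos":[1.5,0,0],"spin":0},{"delta_pos":[4,-0.1,0],"spin":0},{"delta_pos":[7,-0.1,0],"spin":0},{"delta_pos":[9.2,-0.2,0],"spin":0},{"delta_pos":[10.3,-0.2,0.5],"spin":0},{"delta_pos":[10.5,-0.2,2],"spin":0},{"delta_pos":[10.5,-0.2,4],"spin":0},{"delta_pos":[10.5,-0.2,6],"spin":0},{"delta_pos":[10.5,-0.2,7.2],"spin":0},{"delta_pos":[10.5,-0.2,7.7],"spin":0},{"delta_pos":[10.5,-0.2,7.7],"spin":0},{"delta_pos":[10.5,-0.2,7.7],"spin":0}]'
python3 -m inch '[{"delta_pos":[0,0,0],"spin":0},{"delta_pos":[0,0,0],"spin":0},{"delta_pos":[0,0,0],"spin":0}]' >/dev/null; python3 f.py
```

```text
time: 19.35
position: [0.588, 0.1047, 0.1223]
orientation: [2.593, 1.773, 0.0]
contact_force: [-0.5, 0.0, -1.1]
width: 0.375
finger_force: 59.5
t 19.6 st [39.3635 19.918 ] z 123.0050032102009 f st [ 0.3443 -1.087 ] fz -0.8240905059140098
```

Release, then retreat up and away.

```bash
python3 -m inch '[{"delta_pos":[0,0,0],"spin":0},{"delta_pos":[0,0,0],"spin":0},{"delta_pos":[0,0,0],"spin":0},{"delta_pos":[0,0,0],"spin":0},{"delta_pos":[0,0,0],"spin":0},{"delta_pos":[0,0,0],"spin":0}]' -1
python3 -m inch '[{"delta_pos":[0,0,-1],"spin":0},{"delta_pos":[0,0,-3],"spin":0},{"delta_pos":[0,0,-6],"spin":0},{"delta_pos":[0,0,-9],"spin":0},{"delta_pos":[-3,0,-10],"spin":0},{"delta_pos":[-6.5,0,-10],"spin":0},{"delta_pos":[-10,0,-10],"spin":0},{"delta_pos":[-12,0,-10],"spin":0},{"delta_pos":[-12.5,0,-10],"spin":0},{"delta_pos":[-12.5,0,-10],"spin":0},{"delta_pos":[-12.5,0,-10],"spin":0},{"delta_pos":[-12.5,0,-10],"spin":0}]'
python3 - <<'E'
from h import *
n=env.camera_model("wrist"); im=env.snapshot("wrist")[:,:,::-1]; cv2.imwrite("pics/w9.png",im)
print(proj(n,[*sw(.037,.011),.012]),proj(n,[*sw(-.055,.002),.08]))
E
```

```text
time: 20.1
position: [0.5877, 0.1051, 0.1221]
orientation: [-2.593, -1.774, -0.0]
contact_force: [0.2, 0.6, 0.4]
width: 1.003
finger_force: 0.0
time: 21.1
position: [0.543, -0.0089, 0.2225]
orientation: [-2.589, -1.777, -0.003]
contact_force: [-0.4, -0.3, -0.4]
width: 1.0
finger_force: 0.0
[282.0108  79.0754] [177.3903 103.5616]
```

View pics/w9.png

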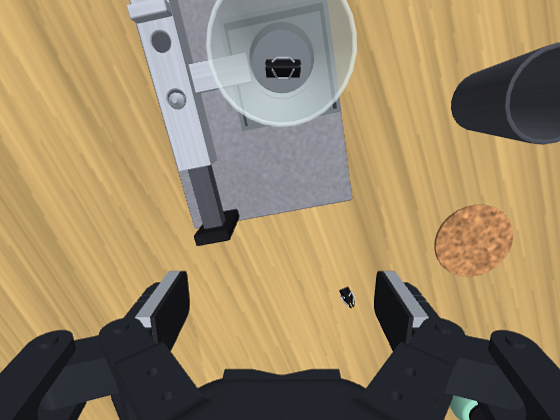

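The clip lies in the dish, seen through the throat at (283,68), and the button is up at (176,98). The gripper is clear.

```bash
python3 -m inch '[{"delta_pos":[0,0,0],"spin":0},{"delta_pos":[0,0,0],"spin":0},{"delta_pos":[0,0,0],"spin":0}]' >/dev/null; python3 -c "
from cell import env
print(env.finish_job())"
```

```text
the job is handed in; nothing more can be done
None
```

The job is handed in, with no verdict returned: the sleeve is locked with the button up in the second hole, the biggest clip was dropped through the funnel and lies in the dish in the last wrist picture, and I noticed nothing else being touched.

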